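Empty the mixed tube rack into the part-filled racks and stack it

TASK

Empty the green rack of mixed tubes: put each of its tubes, upright and fully down, into a free hole of the black rack that already holds tubes with the same cap colour, so that both black racks end up full. Then stack the emptied green rack squarely on top of the spare empty green rack. Do not let any tube fall over on the way.

Things in the scene. Friction and masses are not known exactly. Their poses are not given: they have to be found in the camera images.
- rack_orange: Black tube rack, the one that holds a single tube, orange-capped, at the start; fixed to the bench. Its body is a solid block 40 x 108 mm, 45 mm high, with sides that can be gripped across the 40 mm. Origin: centre of its underside; y along its length (the row of holes), z up. Three round holes, 20 mm wide and 38 mm deep (floor 7 mm above the underside), on the centre line at y = -36, 0 and +36 mm; the two holes without a tube are free.
- rack_blue: Black tube rack, the one that holds two blue-capped tubes at the start; fixed to the bench. Its body is a solid block 40 x 108 mm, 45 mm high, with sides that can be gripped across the 40 mm. Origin: centre of its underside; y along its length (the row of holes), z up. Three round holes, 20 mm wide and 38 mm deep (floor 7 mm above the underside), on the centre line at y = -36, 0 and +36 mm; the hole without a tube is free.
- rack_mixed: Green tube rack that holds three tubes of mixed cap colours at the start (two orange, one blue, in any order); loose, about 0.25 kg empty. Its body is a solid block 40 x 108 mm, 45 mm high, with sides that can be gripped across the 40 mm. Origin: centre of its underside; y along its length (the row of holes), z up. Three round holes, 20 mm wide and 38 mm deep (floor 7 mm above the underside), on the centre line at y = -36, 0 and +36 mm.
- rack_spare: Spare green tube rack, empty, same size as the mixed one; fixed to the bench. Its body is a solid block 40 x 108 mm, 45 mm high, with sides that can be gripped across the 40 mm. Origin: centre of its underside; y along its length (the row of holes), z up. Three round holes, 20 mm wide and 38 mm deep (floor 7 mm above the underside), on the centre line at y = -36, 0 and +36 mm. Its flat top is 45 mm above the bench.
- orange_home: Orange-capped tube that already stands in a black rack: conical, 118 mm tall, orange cap 22 mm wide, body 17 mm wide with a conical tip; about 20 g. Origin: its tip; z up to the cap. Seated in a hole, its tip is 7 mm and its cap's top 125 mm above the rack's underside. Tubes stand 36 mm apart in a row: grip at the cap, fingers either side of the row.
- blue_home_1: Blue-capped tube that already stands in a black rack: conical, 118 mm tall, blue cap 22 mm wide, body 17 mm wide with a conical tip; about 20 g. Origin: its tip; z up to the cap. Seated in a hole, its tip is 7 mm and its cap's top 125 mm above the rack's underside. Tubes stand 36 mm apart in a row: grip at the cap, fingers either side of the row.
- blue_home_2: The other blue-capped tube that already stands in that black rack: conical, 118 mm tall, blue cap 22 mm wide, body 17 mm wide with a conical tip; about 20 g. Origin: its tip; z up to the cap. Seated in a hole, its tip is 7 mm and its cap's top 125 mm above the rack's underside. Tubes stand 36 mm apart in a row: grip at the cap, fingers either side of the row.
- orange_1: Orange-capped tube in the mixed green rack: conical, 118 mm tall, orange cap 22 mm wide, body 17 mm wide with a conical tip; about 20 g. Origin: its tip; z up to the cap. Seated in a hole, its tip is 7 mm and its cap's top 125 mm above the rack's underside. Tubes stand 36 mm apart in a row: grip at the cap, fingers either side of the row.
- orange_2: The other orange-capped tube in the mixed green rack: conical, 118 mm tall, orange cap 22 mm wide, body 17 mm wide with a conical tip; about 20 g. Origin: its tip; z up to the cap. Seated in a hole, its tip is 7 mm and its cap's top 125 mm above the rack's underside. Tubes stand 36 mm apart in a row: grip at the cap, fingers either side of the row.
- blue_1: Blue-capped tube in the mixed green rack: conical, 118 mm tall, blue cap 22 mm wide, body 17 mm wide with a conical tip; about 20 g. Origin: its tip; z up to the cap. Seated in a hole, its tip is 7 mm and its cap's top 125 mm above the rack's underside. Tubes stand 36 mm apart in a row: grip at the cap, fingers either side of the row.
Mind the look-alikes: they are no part of the job. What is shaped like the blue_home_1 but red or turquoise is not meant. Leave any yellow look-alike of the orange_1 alone.

How it is judged:
On the way:
1. every tube stands fully down in the black rack of its colour (x of orange_home in the frame of rack_orange between -0.012 and 0.012 m and y of orange_home in the frame of rack_orange between -0.048 and 0.048 m and z of orange_home in the frame of rack_orange between 0 and 0.013 m and angle between each of orange_home, orange_1, orange_2, blue_home_1, blue_home_2, blue_1's own z axis and vertical below 0.15 rad and x of orange_1 in the frame of rack_orange between -0.012 and 0.012 m and y of orange_1 in the frame of rack_orange between -0.048 and 0.048 m and z of orange_1 in the frame of rack_orange between 0 and 0.013 m and x of orange_2 in the frame of rack_orange between -0.012 and 0.012 m and y of orange_2 in the frame of rack_orange between -0.048 and 0.048 m and z of orange_2 in the frame of rack_orange between 0 and 0.013 m and x of blue_home_1 in the frame of rack_blue between -0.012 and 0.012 m and y of blue_home_1 in the frame of rack_blue between -0.048 and 0.048 m and z of blue_home_1 in the frame of rack_blue between 0 and 0.013 m and x of blue_home_2 in the frame of rack_blue between -0.012 and 0.012 m and y of blue_home_2 in the frame of rack_blue between -0.048 and 0.048 m and z of blue_home_2 in the frame of rack_blue between 0 and 0.013 m and x of blue_1 in the frame of rack_blue between -0.012 and 0.012 m and y of blue_1 in the frame of rack_blue between -0.048 and 0.048 m and z of blue_1 in the frame of rack_blue between 0 and 0.013 m), for 0.2 s.
At the end, for the whole second after the job is handed in: Orange-capped tubes in one black rack, blue-capped in the other, each in a hole, tip within 13 mm of the underside's level, within 0.15 rad of upright; the green rack rests flat on the spare one, centres within 10 mm, parallel within 0.14 rad; all released and at rest (all of step 1 and z of rack_mixed in the frame of rack_spare between 0.041 and 0.049 m and horizontal distance between rack_mixed and rack_spare below 0.01 m and angle between the y axis of rack_mixed and the y axis of rack_spare, either way round below 0.14 rad and angle between rack_mixed's own z axis and vertical below 0.05 rad and linear speed of each of orange_home, orange_1, orange_2, blue_home_1, blue_home_2, blue_1, rack_mixed below 0.02 m/s); the robot touches nothing.
It fails at once if a tube has fallen over (tilted beyond 1 rad) (angle between any of orange_home, orange_1, orange_2, blue_home_1, blue_home_2, blue_1's own z axis and vertical above 1 rad).
It also fails if it takes over 109 s, if anything falls off the work surface, if the arm or the gripper's body presses on something with over 40 N, if the wrist force passes 120 N, or if a joint passes its speed limit or range.

ROBOT

A 7-joint arm with a two-finger parallel gripper is mounted at the origin on a cart in front of the work surface, level with it; the furniture and walls round the work are solid. World frame = base frame: x ahead of the robot, y to its left, z up, the work surface at z = 0. Lengths are in m, angles in rad, forces in N, time in s.
With the tool pointing down it reaches from about 0.4 to 0.85 m from the base axis. Payload 10.4 kg.
Tool frame: the origin (TCP) lies at the very end of the fingers, on their centre line; the grasp point (between the pads) lies 19 mm behind it; x points along the fingers, z is the direction in which the jaws open and shut, and the axes are right-handed (so a half turn about x gives the same grasp; the last joint's range is limited). The gripper opens to 85 mm and grips with 20 to 120 N. Pads are 22 mm wide; open, the fingers measure 114 mm over their backs; the gripper's body (76 mm by 85 mm) begins 54 mm behind the grasp point. The pads swing forward as they close: fully open they stand 13 mm farther back than shut.
Start: joints at [-1.211, 0.332, -0.065, 1.46, 0.022, 1.35, -0.088], TCP at [0.233, 0.58, 0.231] pointing down, gripper open.
Joint ranges: [-2.6, 2.6], [-0.5, 2.12], [-1.47, 1.34], [0.16, 2.42], [-1.27, 4.41], [0.06, 2.06], [-2.6, 2.6]. Speed limits (rad/s): [2.22, 2.22, 2.79, 2.79, 3.14, 3.14, 3.14].

INTERFACE

Orientations are given as a unit quaternion [x, y, z, w].
In Python, from workcell import readout, camera, manip gives the robot as it stands.
- The arm moves only by the shell command python3 -m inch 'ROWS' [FORCE]. ROWS is JSON, a list of rows, each a list of 3 entries, a list of its own where there are three numbers: the turn, a rotation vector about the tool's x, y, z in degrees, then the shift along the tool's x, y, z in mm, then the closure, from 0 (fully open) to 1 (shut). In form: [[[wx, wy, wz], [dx, dy, dz], hand], ...]. A call has 1 to 10 rows; each row is the pose to reach, as a shift and turn from the pose measured when the call began, along the tool's axes at that moment; what a row does not reach only later rows make up. A row lasts 1/8 s, in which the tool goes at most 62.5 mm and 10.7 degrees, less where a joint would pass 70% of its speed; a pose out of reach is approached as far as the arm can. A call with a gripper value outside its range is refused whole. The fingers move at their own pace and stop on an object; FORCE is the grip in N (left out, the last holds). Time passes only in rows, so rows that repeat a pose let the fingers close. It gives the time, the measured TCP pose, the force and the opening at its end, in the units of the state.
- readout.get_obs(): the state, without advancing time (a new reading comes with each control period).
- camera(name): name is "scene" or "top" or "wrist"; returns a dict with "pixels" (400x640x3 uint8, red, green, blue), "range_z" (400x640 float32, m along the optical axis (not along the pixel's ray), 0 where there is no reading), "intrinsics" (3x3 intrinsics, pixels), "dist" ([k1, k2, p1, p2, k3] as OpenCV has them; the pictures are not rectified), "extrinsics" (4x4, takes a point from world to camera coordinates); the wrist camera has in their place "T_tool_cam" (4x4, takes a point from camera to tool coordinates, whose origin is the TCP and whose axes are the tool frame's). Camera axes: x right, y down, z forward; pixel columns grow to the right and rows downward; lengths in m; the calibration is good to about 2 mm. A picture is of the moment at which its call begins: read the wrist's pose just before it.
- manip.hand_in(): hands the job in, once; it reports no verdict.
The state is a dict: "clock": time; "joint_pos": joint angles; "joint_velocities": joint speeds; "tau": joint torques, N m; "position": TCP position; "ee_rot": TCP orientation; "ft_force": force on the tool from outside, world axes, zero at the start; "torque": the same for the moment, N m; "grip_width": opening from 0.0 (shut) to 1.0 (fully open).
Only numpy, scipy, OpenCV 4.12 (cv2) and the standard library are available. Lean on these libraries where they do the work, as an engineer would, in place of code of your own. Each camera call takes 0.05 s, during which the arm holds its last target.

## Working session

There is one attempt and no reset: what is moved stays moved. The work goes in short steps, Python scripts to look and compute and a shell command to move; the robot and the scene stay as the last step left them, time stands still between calls to the robot, and variables do not carry over. Pictures are saved under pics/ and viewed, and the job is handed in when it is done.

```bash
mkdir -p pics; ls
cat > h.py <<'E'
import numpy as np, cv2
from workcell import readout, camera, manip
from scipy.spatial.transform import Rotation as R
def save(c,n): cv2.imwrite('pics/'+n,cv2.cvtColor(c['pixels'],cv2.COLOR_RGB2BGR))
def cloud(c,T=None):
    z=c['range_z'];h,w=z.shape
    u,v=np.meshgrid(np.arange(w),np.arange(h))
    p=cv2.undistortPoints(np.stack([u.ravel(),v.ravel()],1).astype(np.float64)[:,None],np.array(c['intrinsics'],float),np.array(c['dist'],float))[:,0]
    P=np.c_[p*z.reshape(-1,1),z.ravel()]
    if T is None: T=np.linalg.inv(np.array(c['extrinsics']))
    W=P@T[:3,:3].T+T[:3,3]
    W[z.ravel()==0]=np.nan
    return W.reshape(h,w,3)
def toolT():
    o=readout.get_obs();T=np.eye(4);T[:3,:3]=R.from_quat(o['ee_rot']).as_matrix();T[:3,3]=o['position'];return T
E
python3 - <<'E'
from h import *
o=readout.get_obs();print(o['clock'],o['position'],o['ee_rot'],o['grip_width'],R.from_quat(o['ee_rot']).as_matrix().round(3))
for n in ['scene','top']:
    c=camera(n);save(c,n+'0.png');np.savez(n+'0.npz',W=cloud(c),I=c['pixels'])
E
```

```text
pics
0.0 [0.23330721 0.57941054 0.2305047 ] [-0.39606701  0.58638938  0.39546177  0.58556674] 0.9969844873955929 [[-0.    -0.928  0.373]
 [-0.001  0.373  0.928]
 [-1.    -0.    -0.001]]
```

View pics/scene0.png

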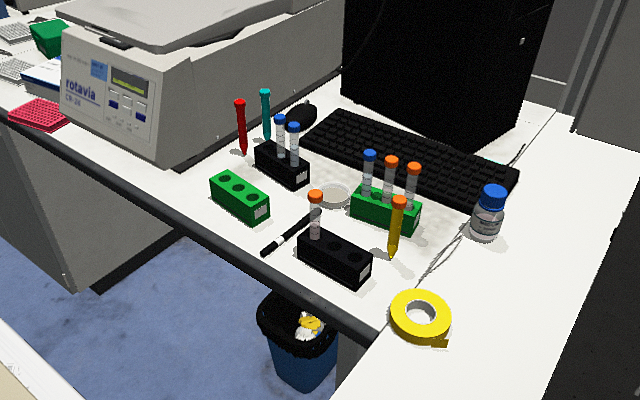

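View pics/top0.png

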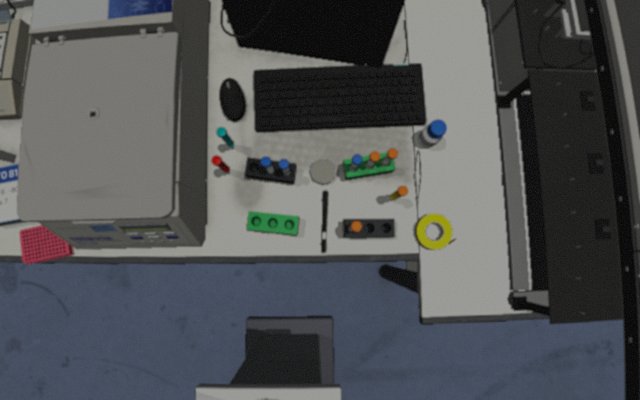

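The top view shows the spare green rack at (273,223), the mixed rack at (369,163), the blue black-rack at (271,171) and the orange one at (369,228). A yellow tube stands at (400,193), red at (220,163) and turquoise at (225,137). Next I measure them.

Run:
```python
from h import *
for n in ['top','scene']:
    d=np.load(n+'0.npz');W=d['W'];I=d['I']
    hsv=cv2.cvtColor(I,cv2.COLOR_RGB2HSV)
    x,y,z=W[...,0],W[...,1],W[...,2]
    print(n)
    if n=='top':
        for p in [(300,150),(325,220),(230,200),(420,180)]: print(p,W[p[1],p[0]].round(3))
    reg=np.zeros(z.shape,bool)
    if n=='top': reg[125:250,205:460]=1
    else: reg[80:290,200:510]=1
    # rack tops
    m=(reg&(z>.035)&(z<.055)).astype(np.uint8)
    k,l,s,ce=cv2.connectedComponentsWithStats(m)
    for i in range(1,k):
        if s[i,4]>60:
            q=np.c_[x[l==i],y[l==i]].astype(np.float32)
            print('slab',s[i,:4],s[i,4],cv2.minAreaRect(q*1000),np.median(z[l==i]).round(4))
    m=(reg&(z>.10)&(z<.16)).astype(np.uint8)
    k,l,s,ce=cv2.connectedComponentsWithStats(m)
    for i in range(1,k):
        if s[i,4]>8:
            mm=l==i
            print('cap',ce[i].round(),s[i,4],[float(((a[mm].min()+a[mm].max())/2).round(4)) for a in(x,y)],z[mm].max().round(4),np.median(I[mm],0))
```

```text
top
(300, 150) [ 0.675 -0.078  0.003]
(325, 220) [ 0.513 -0.132  0.01 ]
(230, 200) [0.562 0.082 0.002]
(420, 180) [ 0.6   -0.35   0.005]
slab [421 127  21  18] 95 ((689.3147583007812, -364.4234619140625), (44.34336853027344, 21.882387161254883), 53.63279724121094) 0.0465
slab [343 153  53  25] 602 ((629.6954956054688, -229.685791015625), (40.358978271484375, 108.12945556640625), 8.714762687683105) 0.0447
slab [244 157  52  26] 661 ((622.52294921875, -13.369682312011719), (108.90402221679688, 40.32771301269531), 81.41858673095703) 0.0446
slab [247 211  52  24] 755 ((506.1062316894531, -19.117382049560547), (108.03341674804688, 40.120601654052734), 83.37003326416016) 0.0446
slab [344 218  51  20] 691 ((493.38140869140625, -224.7574462890625), (38.834449768066406, 108.17778778076172), 0.14442020654678345) 0.0449
cap [221. 132.] 91 [0.6874, 0.078] 0.1211 [ 15. 121. 118.]
cap [392. 154.] 96 [0.6358, -0.2647] 0.1285 [148.5  85.   29. ]
cap [375. 157.] 103 [0.6299, -0.2298] 0.1284 [147.  87.  31.]
cap [216. 160.] 87 [0.629, 0.0861] 0.1203 [145.  34.  31.]
cap [357. 160.] 99 [0.6244, -0.1945
[... 2014 characters left out ...]
922164916992) 0.0454
cap [220.  91.] 1052 [0.6568, 0.1342] 0.1591 [101.  99.  93.]
cap [462.  94.] 2549 [0.9144, -0.1785] 0.1599 [6. 6. 7.]
cap [264.  94.] 115 [0.6861, 0.0767] 0.1177 [ 6. 79. 77.]
cap [240. 104.] 122 [0.6286, 0.086] 0.1179 [100.  12.   9.]
cap [280. 121.] 173 [0.6222, -0.0144] 0.1251 [ 39.  97. 145.]
cap [294. 129.] 176 [0.6169, -0.0502] 0.1253 [ 52.  112.5 147.5]
cap [369. 157.] 210 [0.6246, -0.1938] 0.1246 [50.5 83.  86. ]
cap [390. 164.] 222 [0.6301, -0.2285] 0.1251 [115.  80.  38.]
cap [413. 171.] 233 [0.6355, -0.2644] 0.1253 [115.  79.  36.]
cap [315. 198.] 258 [0.4927, -0.1892] 0.1247 [172.  124.5  45. ]
cap [398. 203.] 216 [0.5609, -0.2835] 0.1186 [135.   94.5  18. ]
```

Run:
```python
from h import *
I=cv2.imread('pics/top0.png')[125:250,205:460];cv2.imwrite('pics/topcrop.png',cv2.resize(I,None,fx=3.1,fy=3.1,interpolation=cv2.INTER_CUBIC))
I=cv2.imread('pics/scene0.png')[80:290,200:510];cv2.imwrite('pics/scenecrop.png',cv2.resize(I,None,fx=2.5,fy=2.5,interpolation=cv2.INTER_CUBIC))
c=camera('wrist');save(c,'w0.png');print(c['T_tool_cam'])
```

```text
[[-2.38685883e-04 -3.25987913e-01  9.45373907e-01 -1.42249645e-01]
 [ 1.08727805e-04 -9.45373937e-01 -3.25987895e-01  8.51548466e-02]
 [ 9.99999966e-01  2.49797211e-05  2.61091363e-04  5.62414055e-05]
 [ 0.00000000e+00  0.00000000e+00  0.00000000e+00  1.00000000e+00]]
```

View pics/scenecrop.png

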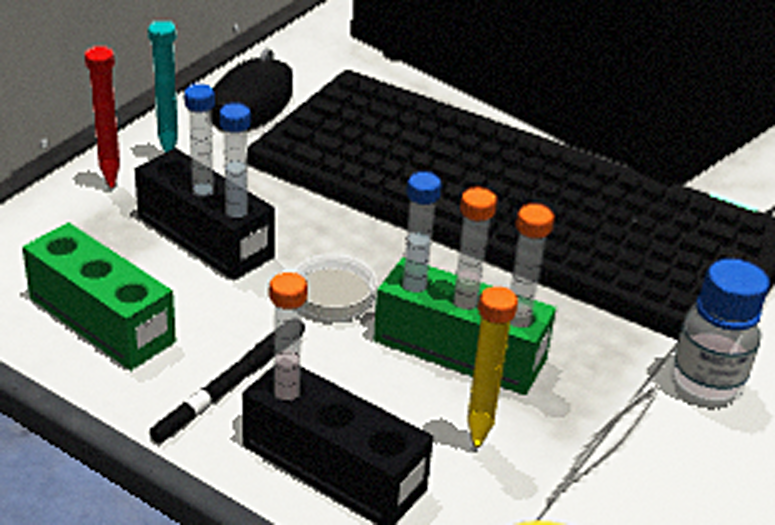

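View pics/w0.png

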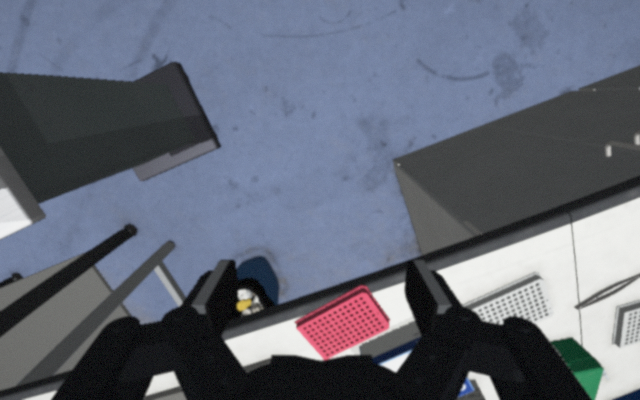

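Run:
```python
from h import *
W=np.load('top0.npz')['W']
for y0 in np.arange(.10,.75,.05):
    m=(abs(W[...,1]-y0)<.012)&(W[...,2]>.06)&(W[...,0]<.8)
    if m.any(): q=W[m];print(round(y0,2),q[:,0].min().round(3),q[:,2].max().round(3), q[q[:,0]<q[:,0].min()+.1][:,2].max().round(3))
```

```text
0.1 0.618 0.12 0.12
0.15 0.459 0.262 0.251
0.2 0.457 0.264 0.258
0.25 0.455 0.265 0.264
0.3 0.455 0.266 0.266
0.35 0.453 0.264 0.254
0.4 0.453 0.261 0.25
```

```bash
cat > plan.py <<'E'
from h import *
# usage: plan.py 'x,y,z,angdeg' ...  -> turn (deg) & shift (mm) from current pose, tool kept pointing down, jaw dir z_tool at ang
import sys
T=toolT()
print('t',readout.get_obs()['clock'],'pos',T[:3,3].round(4),'jaw',np.degrees(np.arctan2(T[1,2],T[0,2])).round(2),'down-err',np.degrees(np.arccos(-T[2,0])).round(2),'grip',round(readout.get_obs()['grip_width'],3),'F',np.round(readout.get_obs()['ft_force'],1))
for a in sys.argv[1:]:
    x,y,z,g=map(float,a.split(','));g=np.radians(g)
    xt=np.array([0,0,-1.]);zt=np.array([np.cos(g),np.sin(g),0]);yt=np.cross(zt,xt)
    Rd=np.c_[xt,yt,zt]
    print(R.from_matrix(T[:3,:3].T@Rd).as_rotvec(degrees=True).round(2).tolist(),(1000*T[:3,:3].T@(np.array([x,y,z])-T[:3,3])).round(1).tolist())
E
python3 plan.py .233,.58,.37,68 .36,.36,.37,50 .45,.05,.37,30 .56,-.18,.30,9
```

```text
t 0.15 pos [0.2333 0.5795 0.2307] jaw 68.07 down-err 0.06 grip 1.001 F [-0.6  1.  -0.1]
[0.07, -0.06, 0.0] [-139.3, 0.5, 0.2]
[18.07, -0.06, 0.01] [-139.1, -199.5, -156.5]
[38.07, -0.06, 0.02] [-138.8, -398.8, -410.4]
[59.07, -0.05, 0.03] [-68.6, -586.7, -582.6]
```

```bash
python3 -m inch '[[[0,0,0],[-60,0,0],0],[[0,0,0],[-120,0,0],0],[[0,0,0],[-139,0,0],0],[[6,0,0],[-139,-50,-40],0],[[10,0,0],[-139,-100,-78],0],[[14,0,0],[-139,-150,-117],0],[[18,0,0],[-139,-200,-156],0],[[22,0,0],[-139,-235,-205],0],[[26,0,0],[-139,-270,-250],0],[[26,0,0],[-139,-270,-250],0]]' 40; python3 plan.py .45,.05,.37,30 .56,-.18,.28,9 .60,-.26,.24,9
```

```text
clock: 1.4
position: [0.3922, 0.2425, 0.3706]
ee_rot: [-0.251, 0.661, 0.251, 0.661]
ft_force: [-0.6, 0.1, -0.8]
grip_width: 1.0
t 1.4 pos [0.3922 0.2425 0.3706] jaw 41.58 down-err 0.04 grip 1.0 F [-0.6  0.1 -0.8]
[11.58, 0.02, 0.03] [0.7, -182.3, -84.5]
[32.58, 0.03, 0.03] [90.8, -427.3, -154.9]
[32.58, 0.03, 0.03] [130.9, -513.7, -178.1]
```

```bash
python3 -m inch '[[[4,0,0],[0,-60,-28],0],[[8,0,0],[0,-120,-56],0],[[11.6,0,0],[0,-182,-84],0],[[16,0,0],[10,-235,-100],0.3],[[22,0,0],[30,-290,-115],0.5],[[28,0,0],[60,-350,-133],0.5],[[32.6,0,0],[91,-405,-150],0.5],[[32.6,0,0],[120,-450,-160],0.5],[[32.6,0,0],[131,-470,-170],0.5],[[32.6,0,0],[131,-470,-170],0.5]]'
cat > wr.py <<'E'
from h import *
import sys
T=toolT();c=camera('wrist');save(c,sys.argv[1]+'.png')
W=cloud(c,T@np.array(c['T_tool_cam']));np.savez(sys.argv[1]+'.npz',W=W,I=c['pixels'])
x,y,z=W[...,0],W[...,1],W[...,2]
fl=(np.arange(400)[:,None]<1000)
for nm,lo,hi in[('slab',.038,.052),('cap',.112,.135)]:
    m=((z>lo)&(z<hi)).astype(np.uint8);k,l,s,ce=cv2.connectedComponentsWithStats(m)
    for i in range(1,k):
        if s[i,4]>150:
            q=1000*np.c_[x[l==i],y[l==i]].astype(np.float32)
            r=cv2.minAreaRect(q);(cx,cy),rad=cv2.minEnclosingCircle(q)
            print(nm,ce[i].round(),s[i,4],'rect',np.round(r[0],1),np.round(r[1],1),round(r[2],1),'circ',round(cx,1),round(cy,1),round(rad,1),'z',np.median(z[l==i]).round(4),np.median(c['pixels'][l==i],0))
E
python3 plan.py; python3 wr.py w1
```

```text
clock: 2.65
position: [0.5764, -0.2235, 0.2375]
ee_rot: [-0.055, 0.706, 0.054, 0.704]
ft_force: [0.7, -0.5, 0.5]
grip_width: 0.499
t 2.65 pos [ 0.5764 -0.2235  0.2375] jaw 8.84 down-err 0.21 grip 0.499 F [ 0.7 -0.5  0.5]
slab [276.  12.] 723 rect [502.  -60.2] [25.5 41. ] 85.4 circ 502.2 -59.5 23.7 z 0.0445 [ 50. 110.  65.]
slab [388.  21.] 1001 rect [617.9 -50.3] [32.9 41.2] 82.8 circ 618.3 -49.7 25.7 z 0.0446 [41. 43. 45.]
slab [590. 155.] 1894 rect [ 888.5 -152.2] [241.4  11.7] 79.5 circ 888.0 -152.1 120.7 z 0.045 [6. 6. 7.]
slab [253. 165.] 2418 rect [ 493.1 -223.6] [108.9  40.8] 89.5 circ 494.1 -223.4 57.4 z 0.0445 [49. 50. 52.]
slab [361. 177.] 1541 rect [ 630.1 -228.6] [ 40.4 108.3] 8.4 circ 630.7 -228.4 57.2 z 0.0446 [ 89. 177. 111.]
slab [617. 365.] 764 rect [1099.5 -465.8] [154.6  11. ] 87.9 circ 1100.3 -465.8 77.3 z 0.0448 [69. 69. 67.]
slab [437. 391.] 183 rect [ 810.1 -539.7] [40.9 21. ] 34.6 circ 815.4 -547.3 20.5 z 0.0456 [82. 82. 80.]
cap [235. 143.] 528 rect [ 493.4 -187.3] [20.8 20.8] 85.5 circ 493.2 -187.5 10.9 z 0.1238 [234. 144.  86.]
cap [381. 172.] 482 rect [ 624.6 -193. ] [20.9 20.4] 34.3 circ 624.7 -193.0 10.8 z 0.1239 [ 70.5 114.  174.5]
cap [613. 237.] 2095 rect [ 878.6 -215.1] [112.3  15.5] 80.6 circ 876.0 -214.7 56.2 z 0.1228 [6. 7. 7.]
cap [378. 210.] 449 rect [ 630.  -228.5] [20.7 20.6] 77.1 circ 630.1 -228.5 10.8 z 0.1239 [234. 143.  82.]
cap [376. 243.] 366 rect [ 636.1 -262.8] [18.2 21. ] 69.8 circ 635.7 -264.3 10.8 z 0.1238 [227. 138.  80.]
cap [299. 248.] 338 rect [ 562.4 -282.2] [20.  20.4] 24.7 circ 562.3 -282.3 10.6 z 0.1171 [231. 125.  74.]
```

View pics/w1.png

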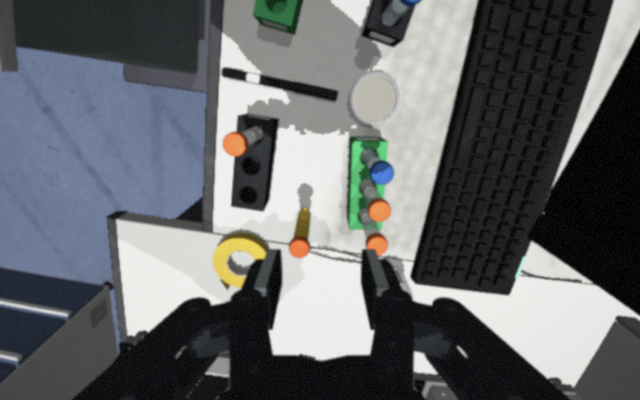

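The wrist view shows the yellow look-alike alone at (300,248) with its yellow body. The mixed rack's caps are blue (381,172), orange (378,210) and orange (376,243), and the orange rack's free holes are at (250,166) and (248,195). All three cameras agree to about 1 mm. Here is one crop to confirm before I grasp.

```bash
python3 - <<'E'
import cv2
I=cv2.imread('pics/w1.png' if False else 'w1.png') if False else cv2.imread('pics/w1.png')
cv2.imwrite('pics/w1c.png',cv2.resize(I[90:270,220:420],None,fx=3,fy=3,interpolation=cv2.INTER_CUBIC))
E
python3 plan.py .63,-.2285,.15,8.9 .63,-.2285,.096,8.9
```

```text
t 2.7 pos [ 0.577  -0.222   0.2387] jaw 8.95 down-err 0.1 grip 0.5 F [-0.3  0.5  0.1]
[0.05, -0.1, 0.01] [88.6, -14.7, 51.5]
[0.05, -0.1, 0.01] [142.6, -14.6, 51.6]
```

View pics/w1c.png

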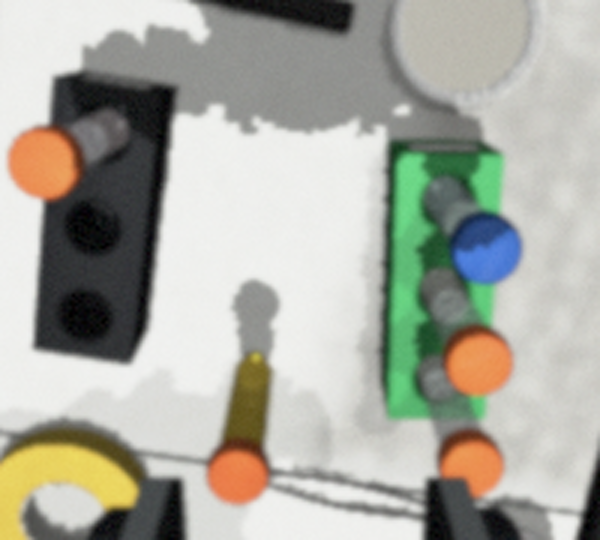

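The crop shows the mixed rack with blue, orange and orange caps at its three holes, and the yellow-bodied tube standing apart. I pick the middle orange tube first.

```bash
python3 -m inch '[[[0,0,0],[30,-8,30],0.5],[[0,0,0],[60,-15,51.5],0.5],[[0,0,0],[89,-15,51.5],0.5],[[0,0,0],[110,-15,51.5],0.5],[[0,0,0],[125,-15,51.5],0.5],[[0,0,0],[136,-15,51.5],0.5],[[0,0,0],[143,-15,51.5],0.5],[[0,0,0],[143,-15,51.5],0.5],[[0,0,0],[143,-15,51.5],0.5]]' 35; python3 plan.py; python3 wr.py w2 | grep cap
```

```text
clock: 3.82
position: [0.6302, -0.2291, 0.0962]
ee_rot: [-0.055, 0.705, 0.055, 0.705]
ft_force: [0.1, -0.3, 0.2]
grip_width: 0.503
t 3.825 pos [ 0.6302 -0.2291  0.0962] jaw 8.94 down-err 0.06 grip 0.503 F [ 0.1 -0.3  0.2]
cap [ 27. 160.] 2435 rect [ 495.4 -188.1] [22.1 18.8] 78.4 circ 494.3 -188.1 11.4 z 0.1234 [220. 121.  76.]
cap [325. 217.] 2037 rect [ 625.5 -192.8] [20.8 21.1] 32.0 circ 625.5 -193.0 10.8 z 0.1239 [ 42.  70. 119.]
cap [265. 282.] 1084 rect [ 601.6 -232.6] [14.1 23.2] 9.3 circ 604.5 -232.1 12.1 z 0.1241 [25. 25. 26.]
cap [377. 283.] 1107 rect [ 656.9 -223.9] [14.1 23.4] 8.9 circ 654.0 -224.3 12.1 z 0.1247 [25. 27. 27.]
cap [324. 287.] 1706 rect [ 630.6 -227.7] [20.3 20.5] 81.9 circ 630.7 -228.2 10.6 z 0.1237 [124.  64.  38.]
cap [323. 342.] 1252 rect [ 634.9 -260.8] [21.2 15.6] 20.0 circ 636.0 -263.4 10.7 z 0.1234 [183.5 101.   63. ]
```

View pics/w2.png

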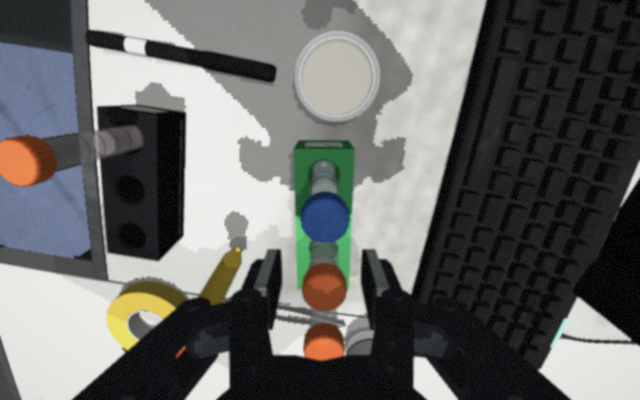

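```bash
python3 -m inch '[[[0,0,0],[0,0,0],1],[[0,0,0],[0,0,0],1],[[0,0,0],[0,0,0],1],[[0,0,0],[0,0,0],1],[[0,0,0],[0,0,0],1],[[0,0,0],[-10,0,0],1],[[0,0,0],[-40,0,0],1],[[0,0,0],[-80,0,0],1],[[0,0,0],[-130,0,0],1],[[0,0,0],[-130,0,0],1]]' 35; python3 plan.py .493,-.224,.226,0
```

```text
clock: 5.12
position: [0.6314, -0.2302, 0.2308]
ee_rot: [-0.056, 0.703, 0.054, 0.707]
ft_force: [-0.2, 0.2, -0.6]
grip_width: 0.231
t 5.125 pos [ 0.6314 -0.2302  0.2308] jaw 8.91 down-err 0.32 grip 0.231 F [-0.2  0.2 -0.6]
[8.91, 0.27, 0.17] [4.1, 27.6, -135.8]
```

```bash
python3 -m inch '[[[3,0,0],[3,9,-45],1],[[6,0,0],[3,18,-90],1],[[9,0,0],[4,27.6,-136],1],[[9,0,0],[4,27.6,-136],1],[[9,0,0],[4,27.6,-136],1],[[9,0,0],[4,27.6,-136],1]]'; python3 plan.py; python3 wr.py w3
python3 - <<'E'
from h import *
c=camera('scene');save(c,'s3.png');I=cv2.imread('pics/s3.png')[60:290,200:510];cv2.imwrite('pics/s3c.png',cv2.resize(I,None,fx=2.5,fy=2.5))
E
```

```text
clock: 5.88
position: [0.4935, -0.2237, 0.2259]
ee_rot: [-0.001, 0.706, -0.001, 0.709]
ft_force: [0.4, 0.4, -0.3]
grip_width: 0.229
t 5.875 pos [ 0.4935 -0.2237  0.2259] jaw -0.03 down-err 0.31 grip 0.229 F [ 0.4  0.4 -0.3]
slab [331.  16.] 888 rect [502.6 -58.9] [26.4 39.9] 82.8 circ 502.8 -58.9 23.6 z 0.0445 [ 55. 114.  70.]
slab [447.  13.] 869 rect [617.1 -54.8] [24.6 41.4] 82.5 circ 617.2 -54.2 23.5 z 0.0446 [32. 34. 35.]
slab [320. 173.] 2077 rect [ 493.4 -223.7] [108.1  40. ] 89.9 circ 493.0 -223.5 57.1 z 0.0446 [57. 58. 60.]
slab [439. 179.] 2529 rect [ 631.  -228.7] [ 41.2 109.1] 8.6 circ 629.7 -228.1 57.0 z 0.0445 [ 77. 167.  99.]
slab [628. 191.] 540 rect [ 876.8 -235.4] [73.6 18.7] 77.8 circ 873.3 -234.6 37.1 z 0.0442 [8. 8. 8.]
slab [470. 279.] 292 rect [ 689.9 -361.2] [45.7 21.3] 41.1 circ 696.9 -369.3 22.8 z 0.0459 [101.5 103.  104. ]
slab [587. 371.] 708 rect [ 918.8 -535.2] [192.4   5.6] 0.3 circ 918.8 -534.6 96.2 z 0.0459 [80. 80. 78.]
cap [322. 159.] 512 rect [ 493.8 -187.5] [20.4 20.6] 39.8 circ 493.5 -187.6 10.6 z 0.1239 [158.  81.  49.]
cap [474. 166.] 554 rect [ 624.8 -192.8] [19.8 20.2] 27.1 circ 625.0 -192.9 10.6 z 0.1237 [ 72. 116. 198.]
cap [473. 239.] 479 rect [ 635.9 -263.1] [20.8 21. ] 7.3 circ 636.0 -263.3 11.0 z 0.1236 [225. 132.  76.]
cap [392. 255.] 363 rect [ 561.2 -282.2] [20.3 20.3] 2.6 circ 561.3 -282.6 10.6 z 0.117 [232. 137.  79.]
```

View pics/s3c.png

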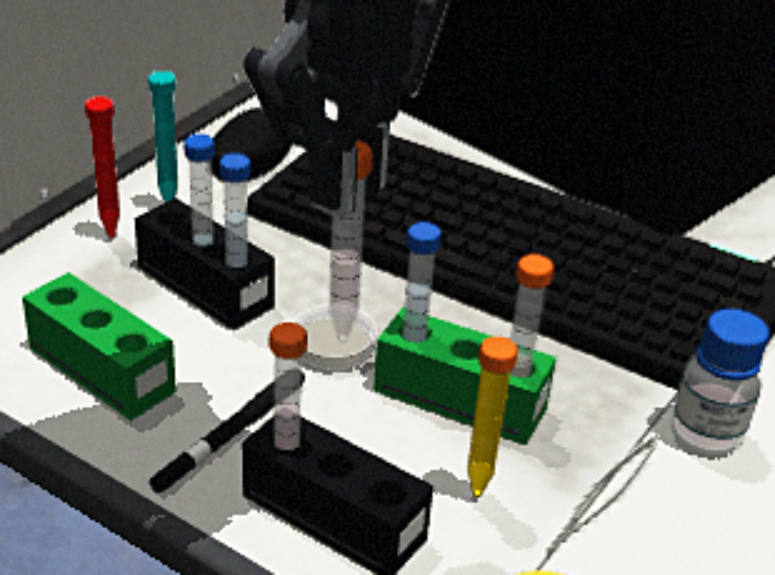

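View pics/w3.png

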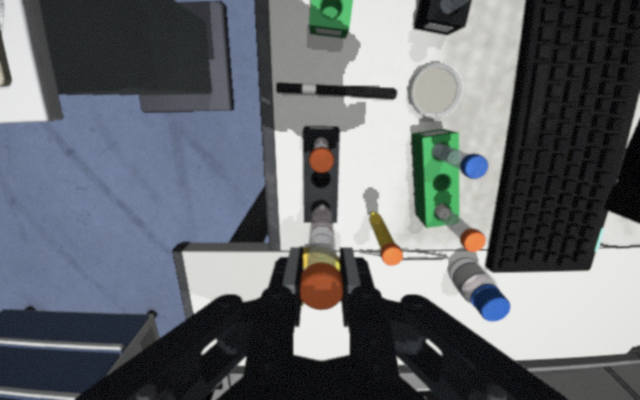

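The tube hangs vertical in the gripper (scene crop (350,150)–(343,335)), and the wrist view shows the middle hole clear at (320,180). I check the tube's axis numerically before I insert it.

```bash
cat > held.py <<'E'
from h import *
import sys
d=np.load(sys.argv[1]);W=d['W'];p=readout.get_obs()['position']
# fit vertical-ish cylinder (r) slices
m=(np.hypot(W[...,0]-p[0],W[...,1]-p[1])<.02)
q=W[m]
from scipy.optimize import least_squares
def fit(lo,hi,r):
    s=q[(q[:,2]>lo)&(q[:,2]<hi)]
    if len(s)<20: return None,len(s)
    f=lambda c:np.hypot(s[:,0]-c[0],s[:,1]-c[1])-r
    return (1000*least_squares(f,p[:2],loss='soft_l1',f_scale=.001).x).round(1),len(s)
print('zmax',np.nanmax(q[:,2]))
t=p[2]-.096
s=q[q[:,2]>t+.122]
if len(s): print('cap top',cv2.minEnclosingCircle((1000*s[:,:2]).astype(np.float32)),np.median(s[:,2]))
for lo,hi in[(.04,.055),(.055,.07),(.07,.085),(.085,.10)]: print(lo,fit(t+lo,t+hi,.0085))
E
python3 held.py w3.npz
```

```text
zmax 0.31747840074804196
cap top ((493.3800354003906, -220.39527893066406), 18.75430679321289) 0.28367537094186634
0.04 (array([ 493.5, -224. ]), 177)
0.055 (array([ 493.3, -224. ]), 227)
0.07 (array([ 493.1, -224. ]), 281)
0.085 (array([ 493. , -223.9]), 379)
```

```bash
python3 -m inch '[[[0,0,0],[35,0,0],1],[[0,0,0],[65,0,0],1],[[0,0,0],[85,0,0],1],[[0,0,0],[100,0,0],1],[[0,0,0],[112,0,0],1],[[0,0,0],[122,0,0],1],[[0,0,0],[128,0,0],1],[[0,0,0],[129,0,0],1],[[0,0,0],[129,0,0],1]]'; python3 plan.py
```

```text
clock: 7.1
position: [0.4941, -0.2245, 0.0972]
ee_rot: [-0.001, 0.705, -0.002, 0.709]
ft_force: [0.2, 0.3, 0.4]
grip_width: 0.23
t 7.1 pos [ 0.4941 -0.2245  0.0972] jaw -0.06 down-err 0.34 grip 0.23 F [0.2 0.3 0.4]
```

```bash
python3 -m inch '[[[0,0,0],[0,0,0],0.5],[[0,0,0],[0,0,0],0.5],[[0,0,0],[0,0,0],0.5],[[0,0,0],[-20,0,0],0.5],[[0,0,0],[-60,0,0],0.5],[[0,0,0],[-90,0,0],0.5],[[0,0,0],[-90,0,0],0.5]]'; python3 plan.py .636,-.264,.19,8.9 .636,-.264,.096,8.9; python3 wr.py w4 |grep cap
```

```text
clock: 7.98
position: [0.4948, -0.2247, 0.1893]
ee_rot: [-0.001, 0.704, -0.002, 0.71]
ft_force: [-0.1, -0.2, -0.4]
grip_width: 0.499
t 7.975 pos [ 0.4948 -0.2247  0.1893] jaw -0.06 down-err 0.54 grip 0.499 F [-0.1 -0.2 -0.4]
[-8.96, 0.47, 0.26] [0.6, -39.1, 141.3]
[-8.96, 0.47, 0.26] [94.6, -38.8, 140.4]
cap [320. 168.] 693 rect [ 493.4 -187.5] [20.5 20.2] 14.4 circ 493.5 -187.7 10.6 z 0.1239 [154.  79.  47.]
cap [494. 175.] 754 rect [ 624.1 -192.9] [20.4 20.5] 14.1 circ 624.4 -193.0 10.8 z 0.1236 [ 69. 112. 192.]
cap [309. 210.] 648 rect [ 485.2 -220.6] [20.7 21.1] 69.0 circ 485.2 -221.0 10.8 z 0.1234 [193.5 111.5  66.5]
cap [490. 258.] 603 rect [ 635.1 -263.5] [20.  20.7] 19.6 circ 634.9 -263.8 10.9 z 0.1235 [218. 123.  72.]
cap [403. 274.] 298 rect [ 565.2 -280.4] [13.  21.1] 24.6 circ 562.8 -281.5 10.6 z 0.1168 [227. 130.  74.]
```

```bash
python3 -m inch '[[[-4,0.2,0.1],[0,-13,47],0.5],[[-9,0.5,0.3],[0,-26,94],0.5],[[-9,0.5,0.3],[0,-39,141],0.5],[[-9,0.5,0.3],[30,-39,141],0.5],[[-9,0.5,0.3],[60,-39,141],0.5],[[-9,0.5,0.3],[80,-39,140.5],0.5],[[-9,0.5,0.3],[94.5,-39,140.5],0.5],[[-9,0.5,0.3],[94.5,-39,140.5],0.5],[[-9,0.5,0.3],[94.5,-39,140.5],0.5]]'; python3 plan.py; python3 wr.py w5 | grep cap
```

```text
clock: 9.15
position: [0.6357, -0.2639, 0.0954]
ee_rot: [-0.055, 0.705, 0.055, 0.705]
ft_force: [-0.6, 0.5, 0.4]
grip_width: 0.501
t 9.15 pos [ 0.6357 -0.2639  0.0954] jaw 8.95 down-err 0.08 grip 0.501 F [-0.6  0.5  0.4]
cap [15. 76.] 1594 rect [ 499.2 -187.5] [11.2 21.3] 1.9 circ 494.9 -187.7 10.7 z 0.1204 [91. 47. 28.]
cap [325. 135.] 2304 rect [ 625. -193.] [20.1 21.3] 16.9 circ 625.0 -193.0 10.7 z 0.124 [ 43.  71. 122.]
cap [ 11. 154.] 1044 rect [ 491.2 -220.1] [11.2 21. ] 12.8 circ 487.3 -221.0 10.6 z 0.1187 [93. 47. 26.]
cap [265. 286.] 1211 rect [ 611.7 -265.1] [14.4 22.8] 45.9 circ 610.0 -266.9 12.0 z 0.1257 [25. 26. 27.]
cap [377. 285.] 1212 rect [ 662.6 -258.9] [14.3 23.6] 8.9 circ 659.5 -259.4 12.3 z 0.1254 [25.  25.  26.5]
cap [323. 289.] 1718 rect [ 635.7 -263.6] [20.6 20.4] 79.3 circ 635.9 -263.9 10.6 z 0.1238 [123.  63.  37.]
cap [171. 292.] 1153 rect [ 561.2 -280.8] [21.7 17.9] 39.3 circ 562.5 -282.3 11.0 z 0.1169 [228. 120.  70.]
```

View pics/w5.png

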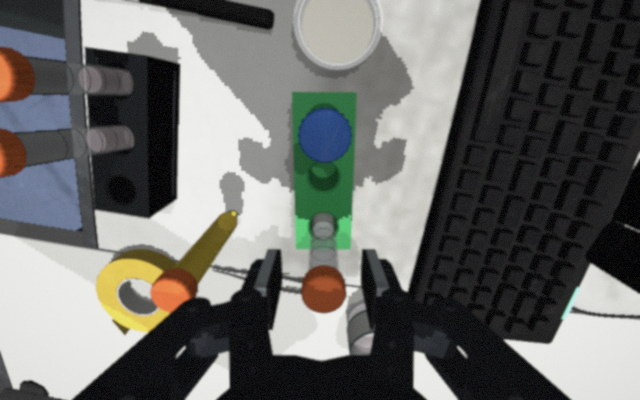

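```bash
python3 -m inch '[[[0,0,0],[0,0,0],1],[[0,0,0],[0,0,0],1],[[0,0,0],[0,0,0],1],[[0,0,0],[0,0,0],1],[[0,0,0],[0,0,0],1],[[0,0,0],[-10,0,0],1],[[0,0,0],[-40,0,0],1],[[0,0,0],[-80,0,0],1],[[0,0,0],[-130,0,0],1],[[0,0,0],[-130,0,0],1]]' 35; python3 plan.py .493,-.2597,.226,0
```

```text
clock: 10.45
position: [0.6371, -0.2654, 0.2304]
ee_rot: [-0.056, 0.703, 0.054, 0.707]
ft_force: [0.2, -0.1, -0.0]
grip_width: 0.225
t 10.45 pos [ 0.6371 -0.2654  0.2304] jaw 8.93 down-err 0.32 grip 0.225 F [ 0.2 -0.1 -0. ]
[8.93, 0.29, 0.12] [3.7, 28.0, -141.5]
```

```bash
python3 -m inch '[[[3,0,0],[3,9,-47],1],[[6,0,0],[3,18,-94],1],[[9,0.3,0.1],[4,28,-141.5],1],[[9,0.3,0.1],[4,28,-141.5],1],[[9,0.3,0.1],[4,28,-141.5],1],[[9,0.3,0.1],[4,28,-141.5],1]]'; python3 plan.py .493,-.2597,.097,0; python3 wr.py w6|grep -v 'slab.*0.00'; python3 held.py w6.npz
```

```text
clock: 11.2
position: [0.4938, -0.2594, 0.2255]
ee_rot: [-0.0, 0.707, -0.0, 0.707]
ft_force: [-0.4, -0.6, -0.8]
grip_width: 0.226
t 11.2 pos [ 0.4938 -0.2594  0.2255] jaw 0.0 down-err 0.07 grip 0.226 F [-0.4 -0.6 -0.8]
[0.0, -0.03, 0.06] [128.5, -0.2, -0.7]
slab [323. 144.] 2290 rect [ 493.1 -224.2] [ 39.6 107.6] 0.1 circ 493.2 -224.2 57.1 z 0.0446 [46. 39. 37.]
slab [444. 150.] 2900 rect [ 630.2 -228.7] [ 41.8 108.8] 8.6 circ 629.8 -228.8 57.1 z 0.0445 [ 74. 169.  97.]
slab [633. 176.] 299 rect [ 867.4 -252.3] [38.7  9. ] 85.3 circ 871.8 -252.7 19.3 z 0.0438 [7. 8. 9.]
slab [475. 257.] 310 rect [ 688.6 -363.7] [46.2 22.6] 52.7 circ 697.3 -370.3 23.1 z 0.0459 [92. 93. 94.]
slab [580. 357.] 773 rect [ 894.5 -535. ] [194.5  18.7] 4.7 circ 894.8 -538.3 97.4 z 0.046 [74. 74. 73.]
cap [322. 116.] 520 rect [ 493.2 -187.7] [19.3 20.3] 17.3 circ 493.3 -187.6 10.3 z 0.124 [149.5  76.   45. ]
cap [481. 124.] 619 rect [ 624.8 -193.2] [20.2 19.8] 44.4 circ 624.8 -193.2 10.9 z 0.1238 [ 67. 107. 184.]
cap [312. 157.] 519 rect [ 484.9 -221.1] [20.7 20.6] 57.3 circ 485.0 -221.1 10.7 z 0.1236 [149.  76.  44.]
cap [395. 222.] 404 rect [ 561.2 -282.5] [20.3 20.8] 0.5 circ 561.3 -282.4 10.6 z 0.117 [222. 128.  73.]
cap [619. 397.] 216 rect [ 876.3 -535.8] [88.9  3.6] 0.8 circ 876.3 -535.5 44.5 z 0.1147 [73. 73. 72.]
zmax 0.3167714055957542
cap top ((493.65216064453125, -255.8296356201172), 18.91950798034668) 0.2836996702199722
0.04 (array([ 493.3, -260.2]), 183)
0.055 (array([ 493.3, -260.2]), 223)
0.07 (array([ 493.1, -260.2]), 279)
0.085 (array([ 493.1, -260.1]), 380)
```

View pics/w6.png

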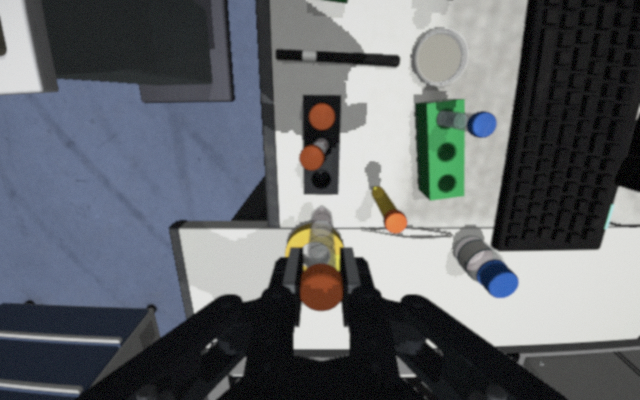

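The held tube is at (493.2,-260.2), and the hole at (493.1,-260) lies under it at pixel (320,178). I insert it.

```bash
python3 -m inch '[[[0,0,0],[35,0,0],1],[[0,0,0],[65,0,0],1],[[0,0,0],[85,0,0],1],[[0,0,0],[100,0,0],1],[[0,0,0],[112,0,0],1],[[0,0,0],[122,0,-0.5],1],[[0,0,0],[128,0,-0.5],1],[[0,0,0],[129,0,-0.5],1],[[0,0,0],[129,0,-0.5],1]]'; python3 plan.py;  python3 -m inch '[[[0,0,0],[0,0,0],0.6],[[0,0,0],[0,0,0],0.5],[[0,0,0],[0,0,0],0.5],[[0,0,0],[-20,0,0],0.5],[[0,0,0],[-60,0,0],0.5],[[0,0,0],[-90,0,0],0.5],[[0,0,0],[-90,0,0],0.5]]'; python3 plan.py .625,-.193,.19,8.9 .625,-.193,.096,8.9; python3 wr.py w7 |grep cap
```

```text
clock: 12.38
position: [0.4933, -0.2598, 0.0968]
ee_rot: [-0.0, 0.707, -0.001, 0.707]
ft_force: [-0.3, -0.6, -0.1]
grip_width: 0.225
t 12.375 pos [ 0.4933 -0.2598  0.0968] jaw -0.02 down-err 0.07 grip 0.225 F [-0.3 -0.6 -0.1]
clock: 13.25
position: [0.4945, -0.2606, 0.1902]
ee_rot: [-0.001, 0.705, -0.001, 0.709]
ft_force: [0.4, 0.3, -0.0]
grip_width: 0.498
t 13.25 pos [ 0.4945 -0.2606  0.1902] jaw -0.04 down-err 0.3 grip 0.498 F [ 0.4  0.3 -0. ]
[-8.94, 0.26, 0.15] [0.7, 67.6, 130.4]
[-8.94, 0.26, 0.15] [94.7, 67.9, 130.0]
cap [320. 117.] 721 rect [ 493.3 -187.6] [20.  20.3] 57.4 circ 493.3 -187.5 10.6 z 0.124 [146.  74.  44.]
cap [504. 126.] 865 rect [ 624.4 -192.9] [20.7 20.6] 38.4 circ 624.6 -192.7 10.7 z 0.1238 [ 64. 104. 178.]
cap [309. 164.] 692 rect [ 485.  -220.8] [21.2 20. ] 18.4 circ 485.0 -221.3 10.9 z 0.1236 [145.  74.  43.]
cap [320. 214.] 637 rect [ 493.2 -259.8] [20.4 20.6] 40.0 circ 493.4 -260.0 10.7 z 0.1239 [218. 126.  72.]
cap [404. 237.] 524 rect [ 561.4 -282.2] [20.7 20.5] 4.9 circ 561.4 -282.3 10.8 z 0.117 [219. 124.  71.]
```

```bash
python3 -m inch '[[[-4,0.2,0.1],[0,23,44],0.5],[[-9,0.3,0.2],[0,45,88],0.5],[[-9,0.3,0.2],[0,68,130],0.5],[[-9,0.3,0.2],[30,68,130],0.5],[[-9,0.3,0.2],[60,68,130],0.5],[[-9,0.3,0.2],[80,68,130],0.5],[[-9,0.3,0.2],[94.5,68,130],0.5],[[-9,0.3,0.2],[94.5,68,130],0.5],[[-9,0.3,0.2],[94.5,68,130],0.5]]'; python3 plan.py; python3 wr.py w8 | grep cap
```

```text
clock: 14.42
position: [0.6247, -0.1924, 0.0953]
ee_rot: [-0.055, 0.705, 0.056, 0.704]
ft_force: [-0.2, -0.1, 0.4]
grip_width: 0.495
t 14.425 pos [ 0.6247 -0.1924  0.0953] jaw 8.98 down-err 0.12 grip 0.495 F [-0.2 -0.1  0.4]
cap [ 47. 238.] 2123 rect [ 494.  -187.1] [21.3 21.1] 65.3 circ 494.0 -187.6 11.2 z 0.1234 [214. 120.  78.]
cap [265. 286.] 1235 rect [ 596.  -195.7] [14.  23.3] 9.2 circ 599.0 -195.3 12.0 z 0.1258 [25. 26. 26.]
cap [377. 286.] 1236 rect [ 646.3 -186.3] [22.9 14.7] 61.6 circ 648.4 -187.7 12.2 z 0.1255 [25. 26. 27.]
cap [324. 290.] 1728 rect [ 625.1 -192.4] [20.3 20. ] 48.8 circ 625.1 -192.8 10.9 z 0.1237 [33. 54. 92.]
cap [ 43. 294.] 1737 rect [ 485.4 -220.2] [20.7 21.5] 82.5 circ 485.7 -220.9 11.7 z 0.1227 [154.  85.  55.]
cap [ 68. 353.] 1483 rect [ 493.4 -258.3] [21.5 20.7] 12.1 circ 493.8 -258.4 11.3 z 0.1229 [156.  94.  60.]
cap [201. 392.] 334 rect [ 565.1 -277.7] [14.8 13.4] 0.4 circ 564.8 -279.5 8.5 z 0.1164 [176.  92.  54.]
```

View pics/w8.png

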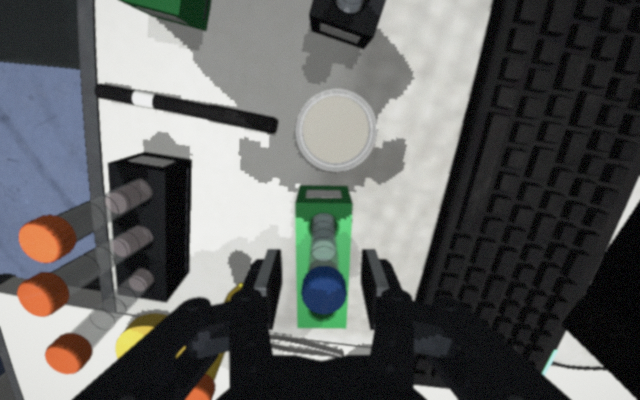

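```bash
python3 -m inch '[[[0,0,0],[0,0,0],1],[[0,0,0],[0,0,0],1],[[0,0,0],[0,0,0],1],[[0,0,0],[0,0,0],1],[[0,0,0],[0,0,0],1],[[0,0,0],[-10,0,0],1],[[0,0,0],[-40,0,0],1],[[0,0,0],[-80,0,0],1],[[0,0,0],[-130,0,0],1],[[0,0,0],[-160,0,0],1]]' 35; python3 plan.py .6275,-.03,.256,-8 .6275,.0217,.256,-8
```

```text
clock: 15.72
position: [0.625, -0.1931, 0.2584]
ee_rot: [-0.055, 0.705, 0.055, 0.705]
ft_force: [-0.1, -0.2, 0.2]
grip_width: 0.226
t 15.725 pos [ 0.625  -0.1931  0.2584] jaw 8.96 down-err 0.06 grip 0.226 F [-0.1 -0.2  0.2]
[16.96, 0.04, -0.04] [2.5, 160.7, 27.8]
[16.96, 0.04, -0.04] [2.5, 211.8, 35.9]
```

```bash
python3 -m inch '[[[4,0,0],[2,50,9],1],[[8,0,0],[2,100,18],1],[[13,0,0],[2,150,26],1],[[17,0,0],[2.5,190,32],1],[[17,0,0],[2.5,212,36],1],[[17,0,0],[2.5,212,36],1],[[17,0,0],[2.5,212,36],1],[[17,0,0],[2.5,212,36],1]]'; python3 plan.py; python3 wr.py w9; python3 held.py w9.npz
python3 - <<'E'
from h import *
c=camera('scene');save(c,'s9.png');I=cv2.imread('pics/s9.png')[60:290,200:510];cv2.imwrite('pics/s9c.png',cv2.resize(I,None,fx=2.5,fy=2.5))
E
```

```text
clock: 16.73
position: [0.6276, 0.0198, 0.2562]
ee_rot: [0.051, 0.705, -0.05, 0.706]
ft_force: [-1.1, -0.2, -0.6]
grip_width: 0.229
t 16.725 pos [0.6276 0.0198 0.2562] jaw -8.18 down-err 0.05 grip 0.229 F [-1.1 -0.2 -0.6]
slab [421.  54.] 213 rect [755.2 136.1] [158.5   1.4] 1.1 circ 755.2 136.1 79.3 z 0.0451 [96. 96. 93.]
slab [537. 211.] 1892 rect [ 896.3 -100.8] [342.5   7.1] 79.5 circ 897.1 -100.9 171.2 z 0.0451 [6. 6. 7.]
slab [323. 186.] 1606 rect [624.3 -12.4] [107.7  40. ] 81.5 circ 624.3 -12.4 57.0 z 0.0446 [62.  64.  66.5]
slab [233. 211.] 2179 rect [507.2 -18.4] [109.7  41.4] 83.6 circ 506.2 -18.4 58.0 z 0.0445 [ 86. 193. 113.]
slab [338. 331.] 522 rect [ 618.3 -224. ] [24.1 99.9] 4.1 circ 622.2 -223.6 50.5 z 0.0444 [ 74. 178. 100.]
cap [403.  49.] 1753 rect [707.5 136.8] [458.7   4.5] 1.5 circ 707.5 135.4 229.3 z 0.1241 [88. 88. 85.]
cap [587. 227.] 5550 rect [888.  -94.6] [348.1  29.2] 79.0 circ 900.2 -97.0 174.1 z 0.1238 [6. 6. 7.]
cap [314. 118.] 408 rect [630.   88.3] [19.8 20.3] 82.4 circ 629.9 88.2 10.5 z 0.117 [137.  39.  38.]
cap [377. 118.] 403 rect [688.   79.5] [20.3 20.1] 19.2 circ 687.6 79.6 10.5 z 0.117 [ 87. 209. 209.]
zmax 0.3495982071996253
cap top ((627.9938354492188, 23.154104232788086), 19.08080291748047) 0.32542145770854786
0.04 (array([627. ,  18.5]), 183)
0.055 (array([626.9,  18.6]), 225)
0.07 (array([626.8,  18.6]), 275)
0.085 (array([626.7,  18.6]), 383)
```

View pics/w9.png

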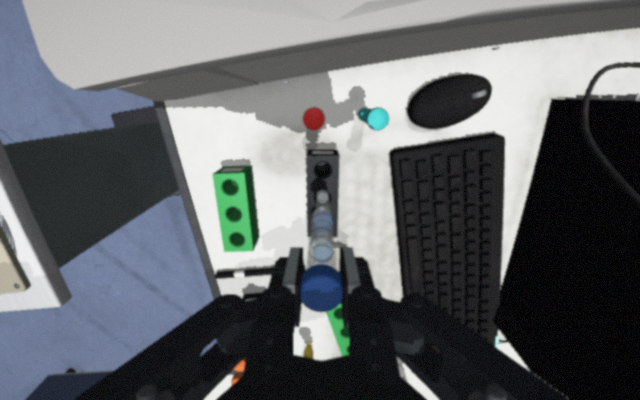

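View pics/s9c.png

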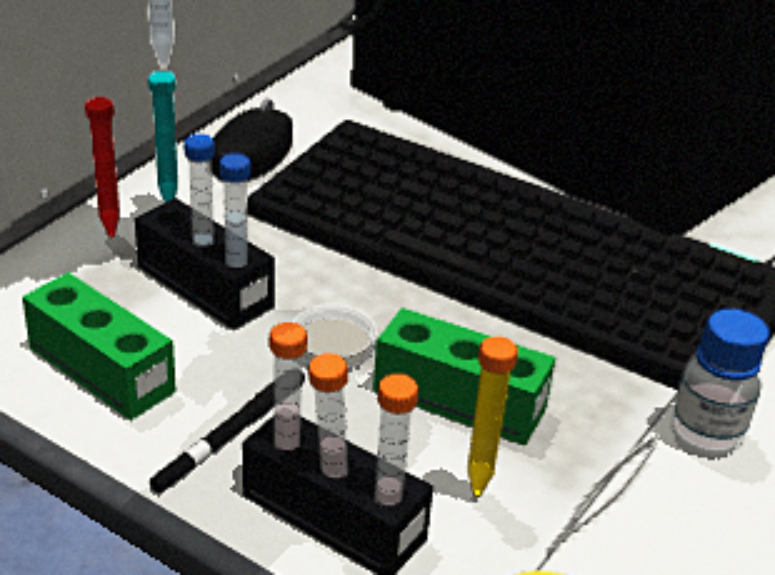

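```bash
python3 plan.py; python3 wr.py w10|grep 'slab.*6[23]'; python3 held.py w10.npz
python3 - <<'E'
from h import *
d=np.load('w10.npz');W=d['W'];z=W[...,2]
m=((abs(z-.0446)<.005)&(abs(W[...,0]-.624)<.05)&(abs(W[...,1]+.0)<.075)).astype(np.uint8)
# hole boundary: non-slab region enclosed
inv=1-m;k,l,s,ce=cv2.connectedComponentsWithStats(inv,connectivity=4)
for i in range(1,k):
    if 30<s[i,4]<900:
        dil=cv2.dilate((l==i).astype(np.uint8),np.ones((3,3)))&m
        q=W[dil>0][:,:2]*1000
        print(ce[i].round(),s[i,4],cv2.minEnclosingCircle(q.astype(np.float32)),q.mean(0).round(1))
E
```

```text
t 16.825 pos [0.6276 0.0205 0.2561] jaw -8.14 down-err 0.05 grip 0.229 F [-0.5 -0.5 -0.4]
slab [323. 186.] 1622 rect [624.2 -12.5] [107.8  40.1] 81.7 circ 624.2 -12.6 57.0 z 0.0446 [62. 64. 66.]
slab [338. 331.] 525 rect [ 618.3 -223.5] [24.1 98.2] 4.2 circ 623.9 -223.1 49.5 z 0.0445 [ 74. 178. 100.]
zmax 0.34977393984350935
cap top ((628.0186767578125, 23.976682662963867), 19.067148208618164) 0.325334235654423
0.04 (array([627. ,  19.3]), 183)
0.055 (array([626.9,  19.3]), 219)
0.07 (array([626.8,  19.3]), 286)
0.085 (array([626.7,  19.4]), 378)
[323. 170.] 191 ((629.704833984375, 23.614459991455078), 11.25689697265625) [629.6  23.1]
```

```bash
python3 -m inch '[[[0,0,0],[30,3.8,1.8],1],[[0,0,0],[60,3.8,1.8],1],[[0,0,0],[85,3.8,1.8],1],[[0,0,0],[100,3.8,1.8],1],[[0,0,0],[106,3.8,1.8],1],[[0,0,0],[106,3.8,1.8],1],[[0,0,0],[106,3.8,1.8],1]]';python3 plan.py; python3 wr.py w11|grep 'slab.*6[23]'; python3 held.py w11.npz
python3 - <<'E'
from h import *
d=np.load('w11.npz');W=d['W'];z=W[...,2]
m=((abs(z-.0446)<.005)&(abs(W[...,0]-.624)<.05)&(abs(W[...,1]+.0)<.075)).astype(np.uint8)
inv=1-m;k,l,s,ce=cv2.connectedComponentsWithStats(inv,connectivity=4)
for i in range(1,k):
    if 30<s[i,4]<3000:
        dil=cv2.dilate((l==i).astype(np.uint8),np.ones((3,3)))&m
        q=W[dil>0][:,:2]*1000
        print(ce[i].round(),s[i,4],cv2.minEnclosingCircle(q.astype(np.float32)),q.mean(0).round(1))
I=cv2.imread('pics/w11.png')[60:330,200:460];cv2.imwrite('pics/w11c.png',cv2.resize(I,None,fx=2.2,fy=2.2))
E
```

```text
clock: 17.75
position: [0.6305, 0.0244, 0.1511]
ee_rot: [0.05, 0.705, -0.05, 0.706]
ft_force: [-0.4, 0.1, 0.2]
grip_width: 0.233
t 17.75 pos [0.6305 0.0244 0.1511] jaw -8.12 down-err 0.13 grip 0.233 F [-0.4  0.1  0.2]
slab [598. 262.] 3254 rect [895.8 -99.5] [301.4   7. ] 79.8 circ 894.1 -99.2 150.7 z 0.0448 [6. 6. 7.]
slab [320. 212.] 1907 rect [625.4  -3.5] [90.  40.2] 81.5 circ 625.3 -3.2 48.5 z 0.0446 [53. 55. 57.]
zmax 0.24371794023960885
cap top ((630.907958984375, 27.383075714111328), 19.11764144897461) 0.21796389825666035
0.04 (array([630. ,  23.2]), 177)
0.055 (array([629.9,  23.2]), 230)
0.07 (array([629.8,  23.2]), 275)
0.085 (array([629.6,  23.3]), 381)
```

View pics/w11c.png

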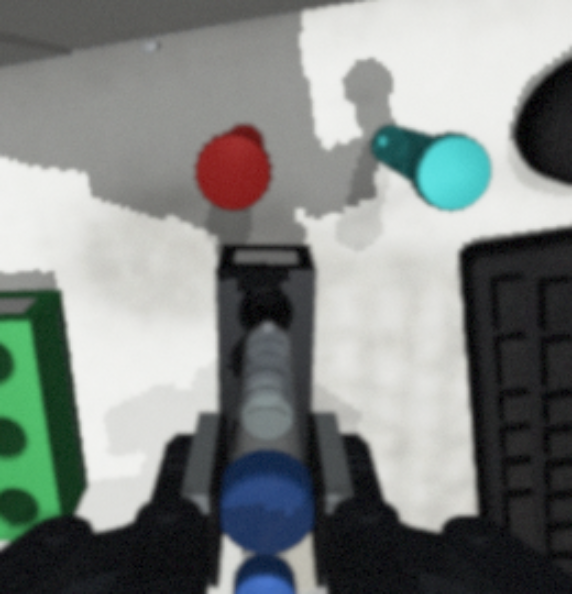

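The tube tip is over the free hole: tube at (630,23.2), hole at (629.4,23.2). I insert it.

```bash
python3 -m inch '[[[0,0,0],[10,0,-0.5],1],[[0,0,0],[25,0,-0.5],1],[[0,0,0],[38,0,-0.5],1],[[0,0,0],[48,0,-0.5],1],[[0,0,0],[53,0,-0.5],1],[[0,0,0],[54.5,0,-0.5],1],[[0,0,0],[54.5,0,-0.5],1]]'; python3 plan.py
```

```text
clock: 18.68
position: [0.6303, 0.0245, 0.0968]
ee_rot: [0.05, 0.704, -0.05, 0.706]
ft_force: [0.1, 0.2, 0.4]
grip_width: 0.231
t 18.675 pos [0.6303 0.0245 0.0968] jaw -8.12 down-err 0.16 grip 0.231 F [0.1 0.2 0.4]
```

```bash
python3 -m inch '[[[0,0,0],[0,0,0],0.6],[[0,0,0],[0,0,0],0.5],[[0,0,0],[0,0,0],0.5],[[0,0,0],[-20,0,0],0.5],[[0,0,0],[-60,0,0],0.5],[[0,0,0],[-110,0,0],0.5],[[0,0,0],[-130,0,0],0.5]]'; python3 wr.py w12 | grep cap;  python3 plan.py .63,-.229,.22,8.7
python3 - <<'E'
from h import *
c=camera('scene');save(c,'s12.png');I=cv2.imread('pics/s12.png')[60:290,200:510];cv2.imwrite('pics/s12c.png',cv2.resize(I,None,fx=2.5,fy=2.5))
W=cloud(c);I=c['pixels'];z=W[...,2]
# tube axes: per tube cap top and body fits
from scipy.optimize import least_squares
for nm,x,y in [('OH',.493,-.188),('O1',.489,-.223),('O2',.493,-.26),('B0',.630,.022),('B1',.622,-.0145),('B2',.617,-.05)]:
    m=(np.hypot(W[...,0]-x,W[...,1]-y)<.022)&(z>.055)&(z<.108);s=W[m]
    f=lambda c:np.hypot(s[:,0]-c[0]-c[2]*(s[:,2]-.08),s[:,1]-c[1]-c[3]*(s[:,2]-.08))-.0085
    r=least_squares(f,[x,y,0,0],loss='soft_l1',f_scale=.001).x
    zt=z[(np.hypot(W[...,0]-x,W[...,1]-y)<.022)&(z>.11)]
    print(nm,len(s),(1000*r[:2]).round(1),'tilt',r[2:].round(3),np.hypot(*r[2:]).round(3),'top',np.percentile(zt,98).round(4) if len(zt) else None)
E
```

```text
clock: 19.55
position: [0.6312, 0.0238, 0.2313]
ee_rot: [0.051, 0.703, -0.05, 0.708]
ft_force: [0.2, 0.9, -0.9]
grip_width: 0.496
cap [392.  53.] 1946 rect [698.3 136.7] [433.5   4.2] 1.5 circ 698.3 135.3 216.7 z 0.1238 [88. 88. 86.]
cap [597. 251.] 5472 rect [889.8 -85.5] [315.1  25. ] 80.0 circ 898.1 -87.0 157.6 z 0.1232 [6. 6. 7.]
cap [309. 126.] 483 rect [629.8  88.2] [20.2 20.3] 26.8 circ 629.6 88.1 10.7 z 0.1169 [137.  38.  36.]
cap [378. 126.] 494 rect [688.   79.8] [20.9 20.7] 73.5 circ 687.9 79.7 10.8 z 0.1169 [ 85. 204. 203.]
cap [320. 198.] 465 rect [630.2  23.8] [20.7 20.3] 17.4 circ 630.4 23.9 10.7 z 0.1239 [ 77. 125. 216.]
cap [319. 236.] 441 rect [624.3 -12.5] [20.8 20.4] 10.6 circ 624.1 -12.5 10.6 z 0.1239 [ 63. 113. 204.]
cap [319. 269.] 408 rect [618.9 -48.2] [20.3 20.7] 11.9 circ 618.9 -48.2 10.8 z 0.1239 [ 68. 108. 180.]
t 19.6 pos [0.6316 0.0239 0.2324] jaw -8.15 down-err 0.51 grip 0.501 F [0.5 0.  0.8]
[-16.85, 0.5, -0.11] [11.9, -250.6, 34.2]
OH 330 [ 494.3 -187.8] tilt [-0.004 -0.003] 0.005 top 0.1248
O1 311 [ 489.2 -222.3] tilt [-0.097  0.023] 0.099 top 0.1248
O2 343 [ 494.  -260.5] tilt [ 0.    -0.005] 0.005 top 0.1246
B0 230 [630.7  23.8] tilt [ 0.    -0.003] 0.003 top 0.3101
B1 240 [624.4 -12.7] tilt [-0.001 -0.007] 0.007 top 0.1243
B2 241 [619.1 -48. ] tilt [-0.002 -0.004] 0.004 top 0.1245
```

View pics/s12c.png

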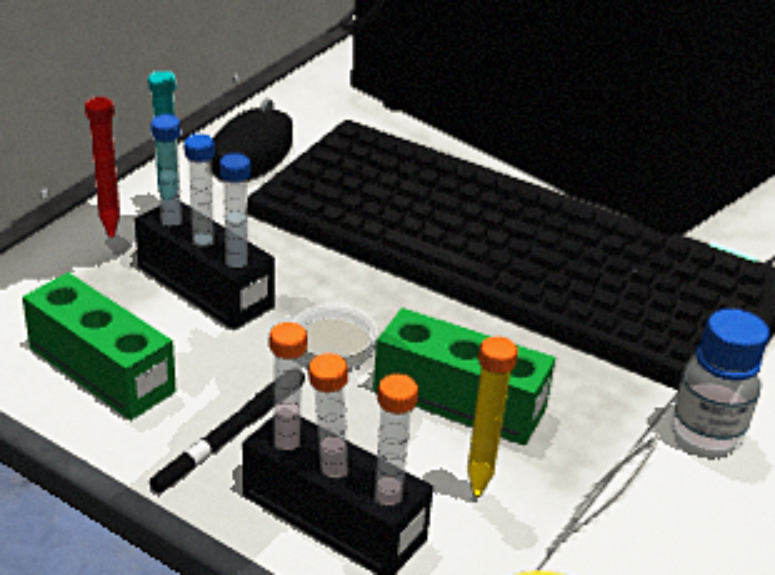

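All the tubes are seated with cap tops at about 0.1245 m. The first orange tube leans 0.10 rad in its hole, inside the 0.15 limit, and the rest are upright. Next is the green rack.

```bash
python3 -m inch '[[[-4,0.2,0],[0,-55,8],0.3],[[-8,0.4,0],[0,-110,16],0.3],[[-12,0.5,-0.1],[4,-165,24],0.3],[[-17,0.5,-0.1],[10,-215,30],0.3],[[-17,0.5,-0.1],[12,-250.6,34],0.3],[[-17,0.5,-0.1],[12,-250.6,34],0.3],[[-17,0.5,-0.1],[12,-250.6,34],0.3]]'; python3 wr.py w13; python3 plan.py .63,-.229,.10,8.6 .63,-.229,.014,8.6
```

```text
clock: 20.52
position: [0.6293, -0.2278, 0.2166]
ee_rot: [-0.054, 0.706, 0.055, 0.704]
ft_force: [-0.3, 0.2, -0.5]
grip_width: 0.698
slab [224.   3.] 182 rect [505.9 -72. ] [32.2  7.5] 6.9 circ 505.6 -70.0 16.2 z 0.044 [41.  92.5 53. ]
slab [340.   9.] 708 rect [617.2 -58.7] [18.5 40.7] 86.3 circ 617.1 -58.3 21.2 z 0.0445 [30.5 31.  32. ]
slab [578. 124.] 2522 rect [ 892.1 -131.3] [284.2  10.2] 79.3 circ 892.2 -131.3 142.1 z 0.045 [6. 6. 7.]
slab [202. 154.] 2680 rect [ 492.9 -223.8] [108.8  41.2] 88.7 circ 493.2 -224.2 57.3 z 0.0445 [38. 40. 42.]
slab [323. 179.] 2829 rect [ 630.7 -228.5] [ 40.  108.5] 8.7 circ 630.0 -228.5 57.4 z 0.0446 [104. 209. 131.]
slab [356. 286.] 249 rect [ 692.8 -358.7] [45.9 20.4] 25.4 circ 696.8 -366.9 23.0 z 0.046 [135. 135. 135.]
slab [605. 367.] 764 rect [1099.2 -455.9] [135.3  13.8] 85.8 circ 1100.4 -456.1 67.7 z 0.0448 [69.  69.  67.5]
slab [ 85. 356.] 288 rect [ 323.4 -547.4] [31.  32.1] 2.5 circ 324.2 -547.3 20.5 z 0.0398 [15. 15. 16.]
cap [164. 132.] 670 rect [ 493.9 -187.8] [20.3 20.8] 44.5 circ 493.6 -187.8 10.9 z 0.1237 [232.  137.5  82. ]
cap [599. 215.] 3459 rect [ 880.3 -196.8] [148.9  12.4] 80.1 circ 879.3 -196.7 74.5 z 0.1232 [6. 6. 7.]
cap [154. 171.] 600 rect [ 485.2 -221. ] [21.3 20.7] 4.6 circ 484.8 -220.6 11.3 z 0.1232 [229. 132.  78.]
cap [164. 215.] 532 rect [ 493.6 -259.3] [20.  20.4] 89.5 circ 493.3 -260.1 11.0 z 0.1238 [229. 132.  76.]
cap [241. 247.] 393 rect [ 561.7 -282.1] [20.6 19.9] 57.2 circ 562.3 -282.5 10.7 z 0.1171 [230. 123.  72.]
t 20.575 pos [ 0.6297 -0.2272  0.2169] jaw 8.96 down-err 0.15 grip 0.698 F [0.7 0.4 0.9]
[0.36, -0.13, -0.08] [116.9, -2.0, 0.3]
[0.36, -0.13, -0.08] [202.9, -2.1, 0.5]
```

View pics/w13.png

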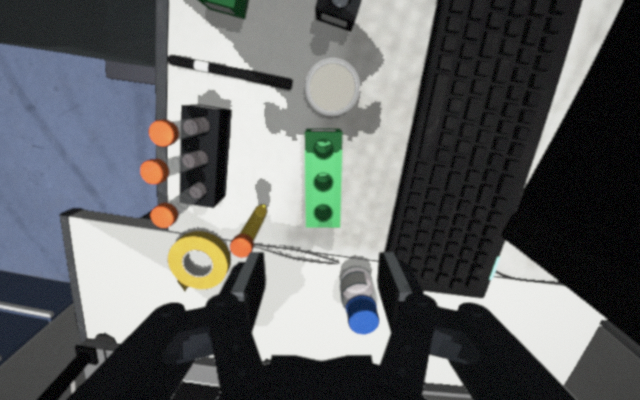

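```bash
python3 -m inch '[[[0.2,0,0],[40,-2,0.5],0.28],[[0.2,0,0],[90,-2,0.5],0.28],[[0.2,0,0],[130,-2,0.5],0.28],[[0.2,0,0],[160,-2,0.5],0.28],[[0.2,0,0],[180,-2,0.5],0.28],[[0.2,0,0],[195,-2,0.5],0.28],[[0.2,0,0],[203,-2,0.5],0.28],[[0.2,0,0],[203,-2,0.5],0.28],[[0.2,0,0],[203,-2,0.5],0.28]]' 60; python3 plan.py; python3 wr.py w14 | grep 'slab.*6[23]'
```

```text
clock: 21.7
position: [0.6305, -0.2292, 0.0148]
ee_rot: [-0.054, 0.705, 0.054, 0.705]
ft_force: [0.2, -0.1, -0.1]
grip_width: 0.721
t 21.7 pos [ 0.6305 -0.2292  0.0148] jaw 8.75 down-err 0.08 grip 0.721 F [ 0.2 -0.1 -0.1]
slab [322. 262.] 13523 rect [ 629.3 -223.2] [40.2 97.9] 8.8 circ 629.2 -221.7 51.0 z 0.0446 [38. 96. 52.]
slab [399. 286.] 818 rect [ 666.6 -222.5] [14.6 23.5] 9.1 circ 663.4 -223.1 12.2 z 0.0456 [20. 20. 21.]
```

View pics/w14.png

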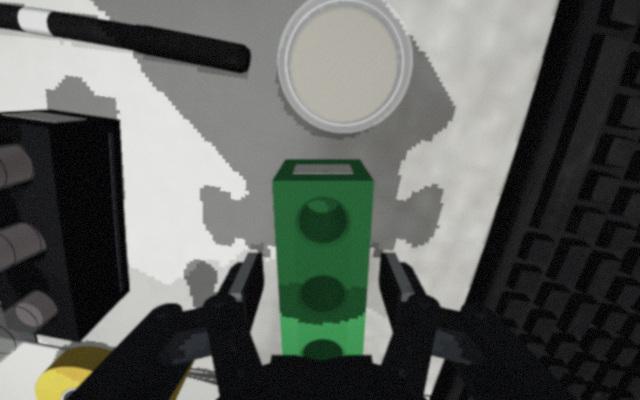

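The rack sits centred between the fingers, its middle hole at (323,292). I grip it, lift 60 mm, then look.

```bash
python3 -m inch '[[[0,0,0],[0,0,0],1],[[0,0,0],[0,0,0],1],[[0,0,0],[0,0,0],1],[[0,0,0],[0,0,0],1],[[0,0,0],[-10,0,0],1],[[0,0,0],[-50,0,0],1],[[0,0,0],[-110,0,0],1],[[0,0,0],[-160,0,0],1],[[0,0,0],[-160,0,0],1]]' 70; python3 plan.py .506,-.018,.177,-6.5
```

```text
clock: 22.88
position: [0.6322, -0.2304, 0.1795]
ee_rot: [-0.054, 0.703, 0.053, 0.707]
ft_force: [1.1, 0.0, -4.0]
grip_width: 0.454
t 22.875 pos [ 0.6322 -0.2304  0.1795] jaw 8.73 down-err 0.31 grip 0.454 F [ 1.1  0.  -4. ]
[15.23, 0.3, 0.07] [1.6, 229.1, -92.5]
```

```bash
python3 -m inch '[[[3,0,0],[2,50,-20],1],[[6,0.1,0],[2,100,-40],1],[[10,0.2,0],[2,150,-60],1],[[15.2,0.3,0],[2,195,-80],1],[[15.2,0.3,0],[2,229,-92.5],1],[[15.2,0.3,0],[2,229,-92.5],1],[[15.2,0.3,0],[2,229,-92.5],1],[[15.2,0.3,0],[2,229,-92.5],1]]'; python3 plan.py; python3 wr.py w15
python3 - <<'E'
from h import *
d=np.load('w15.npz');W=d['W'];p=readout.get_obs()['position'];z=W[...,2]
m=(abs(W[...,0]-p[0])<.07)&(abs(W[...,1]-p[1])<.09)&(abs(z-(p[2]+.030))<.004)
q=W[m];print(len(q),np.median(q[:,2]),cv2.minAreaRect((1000*q[:,:2]).astype(np.float32)))
A=np.c_[q[:,:2],np.ones(len(q))];print('slopes',np.linalg.lstsq(A,q[:,2],rcond=None)[0])
E
```

```text
clock: 23.88
position: [0.506, -0.0193, 0.1762]
ee_rot: [0.04, 0.706, -0.041, 0.706]
ft_force: [-0.5, -0.1, -3.1]
grip_width: 0.458
t 23.875 pos [ 0.506  -0.0193  0.1762] jaw -6.57 down-err 0.12 grip 0.458 F [-0.5 -0.1 -3.1]
slab [336.  12.] 789 rect [539.4 131.7] [154.7   3.1] 2.0 circ 539.4 131.6 77.3 z 0.045 [87. 87. 84.]
slab [512.  62.] 182 rect [683.   78.8] [ 8.7 16.6] 7.1 circ 686.8 79.2 8.3 z 0.0449 [24.  70.  69.5]
slab [440. 165.] 3441 rect [623.1 -12.8] [109.   41.8] 81.0 circ 623.3 -12.9 57.6 z 0.0445 [38. 40. 42.]
slab [323. 144.] 815 rect [511.9  23.7] [24.3 39. ] 83.2 circ 512.1 24.2 22.4 z 0.0445 [ 48. 110.  63.]
slab [630. 325.] 512 rect [ 872.2 -232.6] [72.5  9.8] 78.1 circ 870.5 -232.2 36.3 z 0.0442 [7. 8. 8.]
cap [497.  42.] 980 rect [628.8  88. ] [21.  20.3] 54.7 circ 629.0 88.0 11.0 z 0.1169 [219.  53.  51.]
cap [583.  49.] 912 rect [688.   79.8] [21.3 20.6] 41.9 circ 687.9 79.6 11.0 z 0.1168 [ 62. 179. 179.]
cap [496. 144.] 948 rect [629.5  23.9] [20.5 20.8] 18.1 circ 629.6 23.8 11.0 z 0.1238 [ 74. 120. 205.]
cap [484. 195.] 846 rect [622.8 -12.4] [21.1 20.9] 88.1 circ 623.1 -12.6 11.1 z 0.1238 [ 63. 115. 204.]
cap [474. 240.] 730 rect [617.4 -47.6] [20.3 21. ] 1.9 circ 618.2 -47.8 10.9 z 0.1236 [ 74. 120. 203.]
13324 0.20516914125377197 ((506.0100402832031, -11.260547637939453), (93.84148406982422, 66.6253662109375), 83.34881591796875)
slopes [-0.00077714 -0.00381524  0.2055565 ]
```

View pics/w15.png

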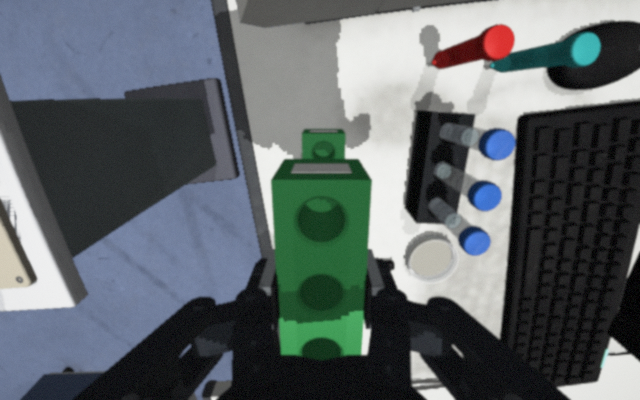

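```bash
python3 -m inch '[[[0,0,0],[40,0.5,1.5],1],[[0,0,0],[75,0.5,1.5],1],[[0,0,0],[95,0.5,1.5],1],[[0,0,0],[106,0.5,1.5],1],[[0,0,0],[112,0.5,1.5],1],[[0,0,0],[114,0.5,1.5],1],[[0,0,0],[115,0.5,1.5],1],[[0,0,0],[115.5,0.5,1.5],1],[[0,0,0],[115.5,0.5,1.5],1]]'; python3 plan.py
python3 - <<'E'
from h import *
c=camera('scene');save(c,'s16.png');I=cv2.imread('pics/s16.png')[60:290,180:490];cv2.imwrite('pics/s16c.png',cv2.resize(I,None,fx=2.5,fy=2.5))
E
```

```text
clock: 25.05
position: [0.5077, -0.0191, 0.061]
ee_rot: [0.04, 0.706, -0.041, 0.706]
ft_force: [-0.7, -0.4, -2.0]
grip_width: 0.456
t 25.05 pos [ 0.5077 -0.0191  0.061 ] jaw -6.56 down-err 0.1 grip 0.456 F [-0.7 -0.4 -2. ]
```

View pics/s16c.png

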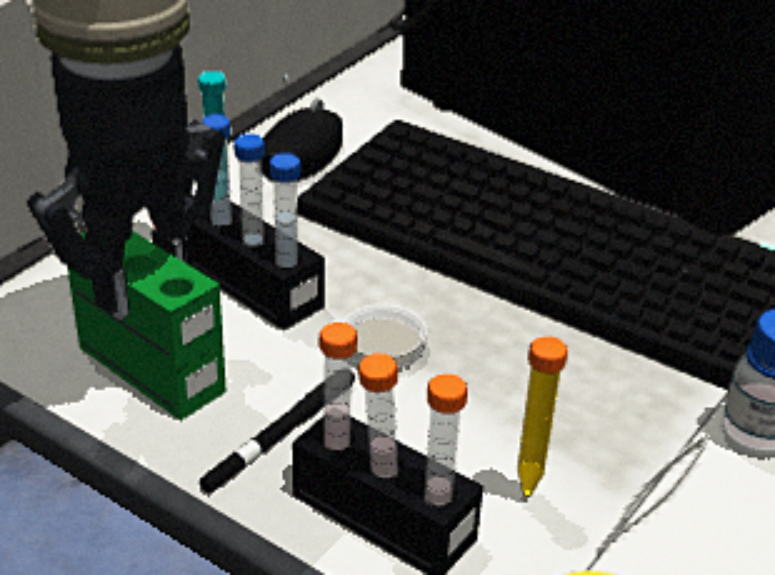

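The green rack is squared over the spare one (crop (150,330)), about 1 mm from contact. I lower it the rest and release.

```bash
python3 -m inch '[[[0,0,0],[0.7,0,0],1],[[0,0,0],[1.2,0,0],1],[[0,0,0],[1.2,0,0],1]]'; python3 -m inch '[[[0,0,0],[0,0,0],0.45],[[0,0,0],[0,0,0],0.4],[[0,0,0],[0,0,0],0.3],[[0,0,0],[0,0,0],0.3],[[0,0,0],[-20,0,0],0.3],[[0,0,0],[-60,0,0],0.3],[[0,0,0],[-110,0,0],0.3],[[0,0,0],[-150,0,0],0.3],[[0,0,0],[-150,0,0],0.3]]'; python3 plan.py; python3 wr.py w17
python3 - <<'E'
from h import *
c=camera('top');W=cloud(c);z=W[...,2];save(c,'t17.png')
for a in ['w17']:
    V=np.load('w17.npz')['W']
for nm,V in[('top',W),('wrist',V)]:
    m=(abs(V[...,0]-.507)<.09)&(abs(V[...,1]+.018)<.09)&(abs(V[...,2]-.09)<.006)
    q=V[m];print(nm,len(q))
    if len(q)>50:
        A=np.c_[q[:,:2],np.ones(len(q))];print(np.median(q[:,2]),cv2.minAreaRect((1000*q[:,:2]).astype(np.float32)),'slopes',np.linalg.lstsq(A,q[:,2],rcond=None)[0].round(4))
E
```

```text
clock: 25.48
position: [0.5078, -0.0192, 0.0606]
ee_rot: [0.04, 0.706, -0.041, 0.706]
ft_force: [-5.3, 0.1, 10.8]
grip_width: 0.456
clock: 26.6
position: [0.5094, -0.0189, 0.2133]
ee_rot: [0.041, 0.704, -0.04, 0.708]
ft_force: [0.7, 0.9, 0.2]
grip_width: 0.699
t 26.6 pos [ 0.5094 -0.0189  0.2133] jaw -6.57 down-err 0.28 grip 0.699 F [0.7 0.9 0.2]
slab [398.  16.] 1054 rect [605.1 133.8] [284.7   3.8] 1.4 circ 605.1 133.0 142.4 z 0.0449 [86. 85. 83.]
slab [423. 159.] 2671 rect [623.4 -12.7] [108.4  41. ] 81.3 circ 623.0 -12.5 57.4 z 0.0445 [42. 43. 46.]
slab [618. 273.] 1214 rect [ 881.2 -185.2] [169.8   9.5] 79.0 circ 879.4 -184.9 84.9 z 0.0447 [6. 6. 7.]
slab [327. 320.] 1167 rect [ 492.9 -217.7] [99.  39.2] 89.5 circ 493.6 -217.0 52.0 z 0.0445 [33. 34. 37.]
cap [288.   5.] 748 rect [510.8 130.6] [ 9.8 67.5] 83.2 circ 511.1 133.7 33.8 z 0.1206 [85. 85. 83.]
cap [464.  52.] 694 rect [628.8  87.7] [20.8 20.3] 45.5 circ 628.8 87.5 10.9 z 0.117 [220.  56.  54.]
cap [538.  57.] 656 rect [687.8  79.5] [20.6 20.8] 58.3 circ 687.7 79.3 11.1 z 0.1169 [ 63. 182. 181.]
cap [466. 138.] 684 rect [629.5  23.9] [21.  21.2] 27.5 circ 630.0 23.8 11.0 z 0.1238 [ 76. 121. 205.]
cap [456. 182.] 599 rect [622.8 -11.7] [20.4 20.3] 88.7 circ 623.2 -12.5 11.0 z 0.1238 [ 64. 116. 204.]
cap [449. 222.] 545 rect [617.7 -47.8] [21.2 20.2] 13.8 circ 617.6 -48.1 11.1 z 0.1238 [ 75. 120. 202.]
cap [324. 353.] 211 rect [ 493.7 -181.8] [10.5 20.1] 84.9 circ 493.3 -186.3 10.1 z 0.1204 [97. 57. 37.]
top 392
0.08961590172675288 ((502.7479553222656, -46.20982360839844), (54.20855712890625, 40.077762603759766), 83.5268325805664) slopes [0.0069 0.0029 0.0863]
wrist 3771
0.08957234910257494 ((507.1952819824219, -18.36721420288086), (108.09944915771484, 40.05792999267578), 83.4887924194336) slopes [ 0.0012 -0.0003  0.0889]
```

View pics/w17.png

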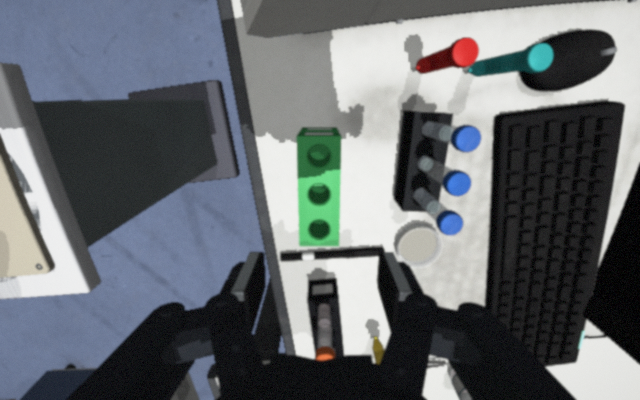

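The rack rests flat, top at 0.0896 m, within about 1 mm and 0.2° of where the spare rack was measured. I run a last tube check and then hand in.

Run:
```python
from h import *
c=camera('scene');save(c,'s18.png');W=cloud(c);z=W[...,2]
from scipy.optimize import least_squares
for nm,x,y in [('OH',.493,-.188),('O1',.489,-.223),('O2',.493,-.26),('B0',.630,.022),('B1',.622,-.0145),('B2',.617,-.05)]:
    n=np.hypot(W[...,0]-x,W[...,1]-y)<.022
    s=W[n&(z>.055)&(z<.108)]
    f=lambda c:np.hypot(s[:,0]-c[0]-c[2]*(s[:,2]-.08),s[:,1]-c[1]-c[3]*(s[:,2]-.08))-.0085
    r=least_squares(f,[x,y,0,0],loss='soft_l1',f_scale=.001).x
    print(nm,len(s),'tilt',np.hypot(*r[2:]).round(3),'top',np.percentile(z[n&(z>.11)&(z<.15)],98).round(4))
print(manip.hand_in())
```

```text
OH 329 tilt 0.004 top 0.1248
O1 317 tilt 0.098 top 0.1246
O2 339 tilt 0.004 top 0.1244
B0 230 tilt 0.004 top 0.1243
B1 237 tilt 0.015 top 0.1244
B2 243 tilt 0.008 top 0.1246
the job is handed in; nothing more can be done
None
```

I moved the two orange tubes and the blue tube from the mixed rack into the free holes of the black racks with the same cap colour. I then stacked the emptied green rack on the spare one and handed the job in at about 27 s. No verdict is reported back, so what follows rests on my own measurements.

- **Tubes:** all six cap tops measured 0.124–0.125 m, which is fully seated. Five are within 0.015 rad of upright.
- **One leaning tube:** the first orange tube I placed leans 0.098 rad in the middle hole of the orange rack. It shifted when I released it. That is inside the 0.15 rad limit, so I left it.
- **Green rack:** it lies flat with its top at 0.0896 m, about 1 mm off the spare rack's measured centre and within 0.2° of parallel.
- **Disagreements:** the cameras differed by 1–2 mm in absolute position. The top camera's last look at the stacked rack caught only part of it, so that result rests on the wrist camera.
- **Look-alikes and clearance:** I touched neither the yellow, red nor turquoise tube. The gripper was about 120 mm above the stack at hand-in.

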